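Stand a primed plate on the folding stand

ROBOT

A 6-joint arm with a two-finger parallel gripper is mounted at the origin on the work surface. World frame = base frame: x ahead of the robot, y to its left, z up, the work surface at z = 0. Lengths are in mm, angles in rad, forces in N, time in s.
With the tool pointing down it reaches from about 275 to 775 mm from the base axis. Payload 14.6 kg.
Tool frame: the origin (TCP) lies on the mounting face of the last link; the fingertips stand 173 mm ahead of it and the grasp point (between the pads) lies 155 mm ahead of it (manip.tips_ahead is the distance from the TCP to the fingertips, in mm); z points along the fingers, y is the line along which they close (so a half turn about z gives the same grasp; the last joint's range is limited). The gripper opens to 85 mm and grips with 20 to 120 N. Pads are 22 mm wide; open, the fingers measure 114 mm over their backs; the gripper's body (76 mm by 85 mm) begins 54 mm behind the grasp point. The pads swing forward as they close: fully open they stand 13 mm farther back than shut.
Start: joints at [1.152, 0.263, -0.048, 1.259, 0, 1.415], TCP at [136.899, 506.841, 404.678] pointing down, gripper open.
Joint ranges: [-2.65, 2.65], [-0.89, 1.7], [-1.18, 1.37], [-2.13, 2.11], [-1.35, 1.29], [-3.14, 3.14]. Speed limits (rad/s): [1.89, 1.89, 2.57, 2.79, 3.14, 3.14].

INTERFACE

Orientations are given as a unit quaternion [x, y, z, w].
In Python, from rig import manip gives the robot as it stands. Calls block until the motion is done:
- manip.move_to(position, orientation): joint-space move of the TCP to a pose.
- manip.move_l(position, orientation=None, speed=150, f_stop=None): straight line of the TCP; orientation=None keeps the orientation; speed is the mean speed in mm/s. With f_stop (N) it stops when the force on the tool has changed by that much, and returns True; else False.
- manip.move_j(angles): joint-space move.
- manip.set_gripper(opening): finger opening in mm; the grip force is fixed at half the most; returns when the fingers have stopped.
- manip.dwell(seconds).
- manip.ik(position, orientation): joint angles nearest the present ones, or None.
- manip.get_obs(): the state.
- manip.read_camera(name): name is "scene" or "top" or "wrist"; returns (picture, depth): 480x640x3 uint8, red, green, blue; 480x640 float32, mm along the optical axis (not along the pixel's ray), 0 where there is no reading.
- manip.calibration(name): a dict with "vertical_fov" (degrees; the focal length in pixels is half the picture's height over the tangent of half this angle, whatever the lens; pixels are square), "cx", "cy" (the principal point, pixels), "R" (3x3) and "t" (3): a world point X has camera coordinates R X + t; the wrist camera has in their place "hand_eye" (4x4, takes a point from camera to tool coordinates, whose origin is the TCP and whose axes are the flange's). Camera axes: x right, y down, z forward; pixel columns grow to the right and rows downward; lengths in mm; the calibration is good to about 2 mm. A picture is of the moment at which its call begins: read the wrist's pose just before it. calibration takes no time and is no camera call.
A pose or a line that the arm cannot do raises manip.PlanningError and nothing moves.
- manip.hand_in(): hands the job in; it is judged then, once.
The state is a dict: "time_s": time; "joint_positions": joint angles; "dq": joint speeds; "tau": joint torques, N m; "ee_pos": TCP position; "ee_rot": TCP orientation; "contact_force": force on the tool from outside, world axes, zero at the start; "torque": the same for the moment, N m; "width": finger opening in mm; "finger_force": force on a finger pad.
Only numpy, scipy, OpenCV 4.12 (cv2) and the standard library are available. Lean on these libraries where they do the work, as an engineer would, in place of code of your own. Each camera call takes 0.05 s, during which the arm holds its last target. There are 200 camera calls.

TASK

Get the blue plate ready for inspection: swing the yellow stand's folded backrest up and over until it is fully back against its stop, then take the blue plate out of the green rack and lean it on the stand, lower short edge down in the trough and centred, its face lying back against the backrest, so that it stays there by itself. Keep hold of the plate until its lower edge is in the trough, leave the bare metal plate in the rack, and do not disturb the other things on the table.

Things in the scene. Friction and masses are not known exactly. Their poses are not given: they have to be found in the camera images.
- stand: Yellow folding plate stand, fixed, left or right of the table. Origin at table height on its mid plane; +x from its front (towards the robot, yaw within 0.4 rad) to its back. Base 120 mm wide (y), x -40 to 90 mm, 12 mm high. Trough across it for a plate's foot: floor 12 mm high, front lip with inner face at x = 4 mm (8 mm thick, top 30 mm high), rear wall at x = 29 mm (26 mm high).
- trough (a point): Point in the trough, axes parallel to the stand's (x to the back, y to the left seen from the robot, z up): where the centre of the plate's underside lies when the plate leans flush on the fully raised backrest (20 degrees back from vertical); 13 mm above the table.
- backrest (a joint): Angle of the yellow hinged backrest: 0 = folded flat forward over the trough (towards the robot), 1.57 = upright, 1.92 = fully back against its stop, leaning 20 degrees back from vertical. Starts anywhere from 0 to 0.7. Stiff hinge: it stays where it is left; about 4 to 6 N at the bar moves it.
- backrest_hinge (a point): Middle of the backrest's hinge axis (along the stand's y), 30 mm behind the stand's origin, 35 mm above the table.
- backrest_bar (a point): Middle of the round steel bar along the backrest's free edge, 90 mm from the hinge: 12 mm thick, 240 mm long along the stand's y, 60 mm of it past either side of the backrest plate (118 mm wide, 8 mm thick), with only the table under those ends. Axes turn with the backrest: y along the bar, x from bar to hinge (down the slope when raised), z out of its back (up when folded).
- rack: Green plate rack fixed to the table, on the other side of the table from the stand, yaw within about 0.4 rad. Base 150 (x) by 120 (y) by 12 mm; two slots along its y at x = -40 and +40 mm, each 10 mm wide between walls 8 mm thick and 110 mm long, from 12 to 52 mm above the table.
- blue_plate: Blue painted aluminium plate with four dark bolt-hole marks, 100 mm wide (y), 170 mm tall (z), 8 mm thick (x), about 0.36 kg, standing in one of the rack's slots (either). Origin: centre of its underside (12 mm above the table at the start).
- bare_plate: Bare aluminium plate, same size, standing in the other slot; stays there. Origin: centre of its underside.
- paint_can: Bystander: red-labelled can, 84 mm across, 110 mm high. Origin: centre of its underside.
- discs: Bystander: stack of black cutting discs, 100 mm across, 14 mm high, lying flat. Origin: underside centre.
- hammer: Bystander: hammer lying on the table. Origin: under its middle.
- spanner: Bystander: spanner lying on the table between stand and rack. Origin: under its middle.
- grinder: Bystander: red angle grinder lying on the table, about 355 mm long, 110 mm high at its disc. Origin: under its body.
- mug: Bystander: orange cup, 80 mm across, 90 mm high. Origin: centre of its underside.
There are look-alikes about, which are no part of the job. Several things have the shape of the blue_plate; the one meant has the colours described above.

How it is judged (in metres and radians):
On the way, in this order (a step that is already met when the one before it is completed fails the run):
1. the backrest is fully back against its stop (joint above 1.85) (value of joint backrest above 1.85 rad), for 0.2 s.
2. the blue plate's lower edge is in the trough while the fingers still hold the plate (value of joint backrest above 1.85 rad and x of blue_plate in the frame of trough between -0.012 and 0.012 m and y of blue_plate in the frame of trough between -0.02 and 0.02 m and z of blue_plate in the frame of trough below 0.006 m and contact force between the fingers and blue_plate above 0.5 N), for 0.1 s.
At the end, for the whole second after the job is handed in: Backrest above 1.85 rad; blue plate at rest, its underside centre within 12 mm front to back, 20 mm sideways and at most 6 mm above the trough point, parallel to the backrest within 0.12 rad; bare plate moved less than 20 mm (value of joint backrest above 1.85 rad and x of blue_plate in the frame of trough between -0.012 and 0.012 m and y of blue_plate in the frame of trough between -0.02 and 0.02 m and z of blue_plate in the frame of trough below 0.006 m and angle between the z axis of blue_plate and the x axis of backrest_bar, either way round below 0.12 rad and angle between the x axis of blue_plate and the z axis of backrest_bar, either way round below 0.12 rad and linear speed of blue_plate below 0.01 m/s and angular speed of blue_plate below 0.05 rad/s and distance of bare_plate from where it was at the start of the episode below 0.02 m); the robot touches nothing.
It fails at once if the bare plate is moved more than 20 mm or tipped (distance of bare_plate from where it was at the start of the episode above 0.02 m or angle between bare_plate's own z axis and vertical above 0.2 rad).
It fails at once if one of the other things on the table (can, discs, hammer, spanner, grinder, cup) is moved more than 30 mm (distance of any of paint_can, discs, hammer, spanner, grinder, mug from where it was at the start of the episode above 0.03 m).
It also fails if it takes over 61 s, if anything falls off the work surface, if the arm or the gripper's body presses on something with over 40 N, if the wrist force passes 120 N, or if a joint passes its speed limit or range.

## Working session

There is one attempt and no reset: what is moved stays moved. The work goes in short steps, each a Python script; the robot and the scene stay as the last script left them, time stands still between calls to the robot, and variables do not carry over. Pictures are saved under pics/ and viewed, at most 10 in all, crops included, and the job is handed in when it is done.

```bash
mkdir -p pics; ls; cat > h.py <<'E'
import numpy as np,cv2
from scipy.spatial.transform import Rotation as Rot
from rig import manip
def cal(n):
    c=manip.calibration(n); f=240/np.tan(np.radians(c["vertical_fov"])/2); return c,f
def cloud(n,d):
    c,f=cal(n); v,u=np.mgrid[:480,:640]
    P=np.stack([(u-c["cx"])/f*d,(v-c["cy"])/f*d,d],-1).astype(float)
    return (P-np.array(c["t"]))@np.array(c["R"])   # R^T (P-t)
def hsv(im): return cv2.cvtColor(im,cv2.COLOR_RGB2HSV)
E
python3 - <<'E'
from h import *
for n in("scene","top"):
    im,d=manip.read_camera(n); np.savez(f"{n}.npz",im=im,d=d)
    cv2.imwrite(f"pics/{n}0.png",im[:,:,::-1])
    c,f=cal(n); print(n,f,c["cx"],c["cy"],np.round(-np.array(c["R"]).T@np.array(c["t"])),np.round(c["R"],2).tolist(), {k for k in c}, (d==0).mean())
print(manip.get_obs()["time_s"])
E
```

```text
pics
scene 458.2260117705558 319.1175115781486 241.8411153121337 [1009.  788.  995.] [[-0.86, 0.51, -0.01], [0.37, 0.62, -0.69], [-0.34, -0.6, -0.72]] {'cx', 'vertical_fov', 'R', 'cy', 't'} 0.004075520833333333
top 482.14180562212005 325.7203193635051 236.60854770524355 [ 469.   19. 1243.] [[0.02, -1.0, 0.02], [-1.0, -0.03, -0.09], [0.09, -0.02, -1.0]] {'cx', 'vertical_fov', 'R', 'cy', 't'} 0.004095052083333333
0.1
```

View pics/scene0.png

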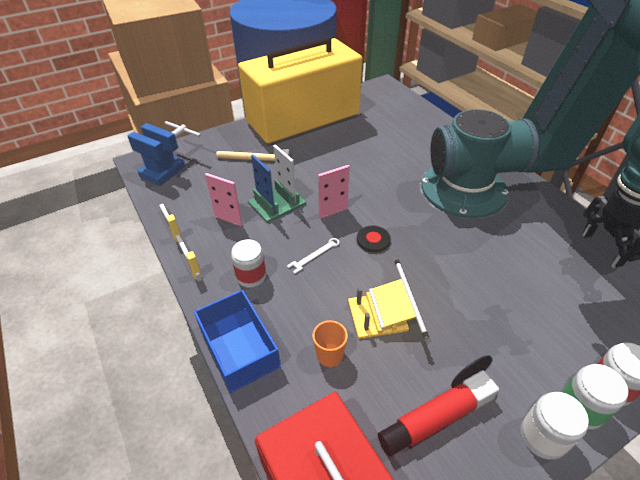

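View pics/top0.png

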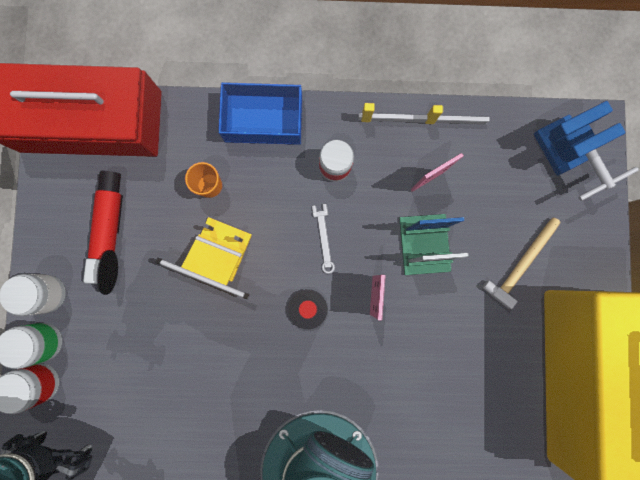

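The blue plate (scene 262,180; top 435,222) stands in the rack's rear slot, and the bare plate (scene 285,168; top 440,257) in the front slot. The look-alikes are the two pink plates outside the rack (scene 224,198 and 334,191) and the vise, bin and barrel, which are blue but not plates. The stand is at top (215,255), with its bar running from (160,262) to (247,297).

```bash
cat > m.py <<'E'
from h import *
def ray(n,uv,z):
    c,f=cal(n);R=np.array(c["R"]);t=np.array(c["t"]);o=-R.T@t
    d=np.c_[(np.array(uv,float)-[c["cx"],c["cy"]])/f,np.ones(len(uv))]@R
    return o+d*((z-o[2])/d[:,2])[:,None]
def line(P):
    m=P.mean(0);u,s,v=np.linalg.svd(P-m,full_matrices=False);return m,v,s/np.sqrt(len(P))
D={n:np.load(n+".npz") for n in("scene","top")}
for n in D:
    im,d=D[n]["im"],D[n]["d"];C=cloud(n,d);H=hsv(im);h,s,v=H[...,0],H[...,1],H[...,2]
    X,Y,Z=C[...,0],C[...,1],C[...,2]
    g=(h>55)&(h<90)&(s>60)&(abs(X-500)<250)&(Y<50)&(Y>-400)&(Z<70)&(Z>3)
    print(n,"green",g.sum(),"z pct",np.percentile(Z[g],[5,50,95]).round(1))
    b=g&(Z<20); rect=cv2.minAreaRect(C[b][:,:2].astype(np.float32)); print(" base rect",rect)
    bl=(h>100)&(h<125)&(s>90)&(Y<0)&(Y>-400)&(X>300)&(X<650)&(Z>60)&(Z<200)
    bl=cv2.erode(bl.astype(np.uint8),np.ones((3,3)))>0
    m,V,sd=line(C[bl]); print(" blue n",bl.sum(),m.round(1),V.round(3).tolist(),sd.round(1),"zmax",np.percentile(Z[bl],99),"ext",np.ptp((C[bl]-m)@V.T,axis=0))
    ba=(s<60)&(v>90)&(abs(Y-m[1])<90)&(abs(X-m[0]+80)<60)&(Z>70)&(Z<200)
    if ba.sum()>10:
        q,V,sd=line(C[ba]); print(" bare n",ba.sum(),q.round(1),V.round(3).tolist(),sd.round(1))
    ye=(h>20)&(h<35)&(s>120)&(Y>80)&(Y<420)&(X>250)&(X<650)&(Z>-10)&(Z<140)
    print(" yellow",ye.sum(),np.percentile(Z[ye],[2,25,50,75,98]).round(1))
    b=ye&(Z<18)&(Z>5);print("  base",b.sum(),cv2.minAreaRect(C[b][:,:2].astype(np.float32)))
    a=ye&(Z>40);
    if a.sum()>50:
        q,V,sd=line(C[a]);print("  plate",a.sum(),q.round(1),V.round(3).tolist(),sd.round(1))
    z=(s<70)&(v>100)&(Y>120)&(Y<420)&(X>300)&(X<520)&(Z>25)&(Z<130)
    if z.sum()>20:
        q,V,sd=line(C[z]);e=(C[z]-q)@V[0];print("  bar",z.sum(),q.round(1),V[0].round(3),sd.round(1),"ends",(q+V[0]*e.min()).round(1),(q+V[0]*e.max()).round(1))
T=D["top"]["im"][190:310,140:270,::-1];S=D["scene"]["im"][250:350,330:450,::-1];B=D["scene"]["im"][130:230,200:360,::-1]
o=np.zeros((600,800,3),np.uint8)
for i,(k,f) in enumerate([(T,2.9),(S,3),(B,2.45)]):
    k=cv2.resize(k,None,fx=f,fy=f,interpolation=cv2.INTER_CUBIC);y,x=[(0,0),(0,400),(350,200)][i];k=k[:600-y,:800-x];o[y:y+k.shape[0],x:x+k.shape[1]]=k
cv2.imwrite("pics/crop.png",o)
E
python3 m.py
```

```text
scene green 931 z pct [ 7.3 13.8 52.4]
 base rect ((570.0538330078125, -254.44268798828125), (148.7991943359375, 119.75352478027344), 5.609307289123535)
 blue n 309 [ 611.3 -247.2  129.7] [[-0.006, 0.038, -0.999], [0.097, -0.995, -0.038], [-0.995, -0.097, 0.002]] [33.7 25.9  1.1] zmax 182.64210695198585 ext [122.0917416   95.23298021   6.22255271]
 bare n 556 [ 531.1 -256.6  132.8] [[-0.002, 0.118, -0.993], [-0.114, 0.987, 0.117], [-0.993, -0.114, -0.011]] [34.3 30.9  2.1]
 yellow 437 [ 3.  11.4 14.2 25.8 60.1]
  base 254 ((561.5245361328125, 263.02532958984375), (119.30364227294922, 93.82427978515625), 71.479248046875)
  bar 368 [470.8 303.7  67.6] [ 0.349  0.937 -0.002] [65.2  3.5  2.3] ends [426.2 184.   67.8] [510.4 410.1  67.4]
top green 2141 z pct [ 8.3 12.8 53.2]
 base rect ((569.9022216796875, -258.09002685546875), (150.3168487548828, 121.33417510986328), 5.763283729553223)
 blue n 215 [ 606.3 -250.   155.1] [[0.054, -0.255, 0.965], [0.09, -0.961, -0.26], [-0.994, -0.101, 0.029]] [31.5 26.9  1.4] zmax 185.77683589390924 ext [111.72934462 103.50437899   6.12302102]
 bare n 235 [ 528.7 -259.9  165.3] [[-0.096, 0.733, -0.674], [-0.033, 0.674, 0.738], [-0.995, -0.093, 0.041]] [33.4 28.   2.3]
 yellow 2538 [ 6.7 13.  44.  53.8 63.6]
  base 883 ((546.860107421875, 271.8564758300781), (132.40052795410156, 128.67129516601562), 67.67644500732422)
  plate 1460 [507.3 281.5  52.4] [[-0.352, -0.936, 0.004], [0.901, -0.341, -0.268], [-0.253, 0.091, -0.963]] [34.3 22.6  2.8]
  bar 439 [468.1 296.6  67.4] [-0.347 -0.938  0.002] [63.6  3.4  2.6] ends [506.  398.8  67.2] [430.  193.5  67.6]
```

View pics/crop.png

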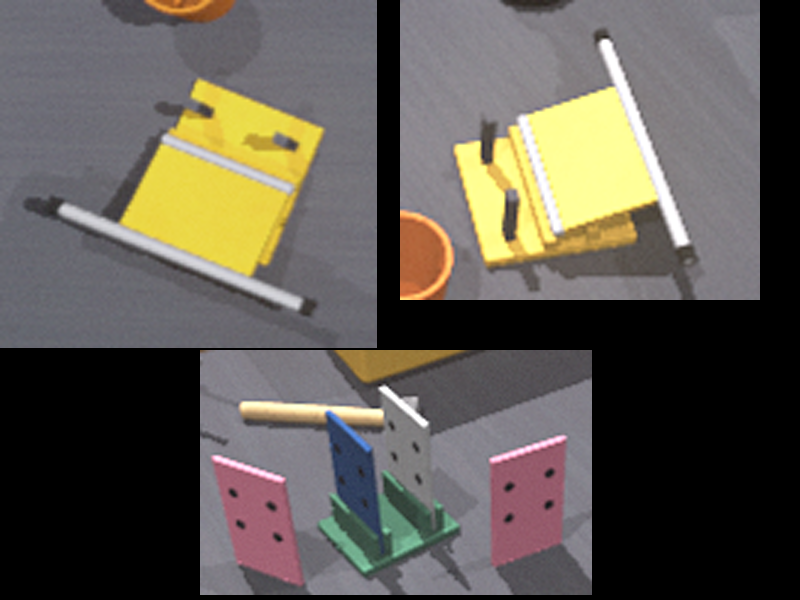

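The crop confirms it: the blue plate with four dark holes stands in the rear slot, the white-grey bare plate in the front slot, and the pink plates are outside the rack. The measured sizes agree (rack base 149×120, bar 241 long, plate tops at 182), so I'll start with the backrest, gripping the right end of its bar.

```bash
cat >> h.py <<'E'
yaw=-0.357
xs=np.array([np.cos(yaw),np.sin(yaw),0]); ys=np.array([-np.sin(yaw),np.cos(yaw),0]); zs=np.array([0,0,1.])
hinge=np.array([549.5,266.8,35.]); 
org=hinge-30*xs-35*zs
def quat(fing,close):   # fingers along fing, closing along close
    y=close-fing*(close@fing); y/=np.linalg.norm(y)
    return Rot.from_matrix(np.c_[np.cross(y,fing),y,fing])
def best(p,fing,close):
    q0=manip.get_obs()["joint_positions"]; r=[]
    for s in(1,-1):
        q=quat(fing,s*close).as_quat(); j=manip.ik(p,q)
        if j is not None: r.append((abs(j[5]),q,j))
    return min(r,key=lambda t:t[0])[1:] if r else None
E
python3 - <<'E'
from h import *
for n in("scene","top"):
    D=np.load(n+".npz");C=cloud(n,D["d"]);H=hsv(D["im"]);h,s,v=H[...,0],H[...,1],H[...,2]
    L=np.stack([(C-org)@xs,(C-org)@ys,C[...,2]],-1)
    m=(h>20)&(h<35)&(s>120)&(abs(L[...,0])<110)&(abs(L[...,1])<75)&(L[...,2]>6)&(L[...,2]<18)&(L[...,0]>40)
    print(n,np.percentile(L[m],[1,50,99],axis=0).round(1).tolist())
    g=(s<70)&(v>120)&(abs(L[...,0]-30)<15)&(abs(L[...,1])<65)&(L[...,2]>28)&(L[...,2]<50)
    print(" hinge rod",g.sum(),np.median(L[g],axis=0).round(1))
g=org-92*ys; bar=lambda th,y=-92: hinge+y*ys+90*(-np.cos(th)*xs+np.sin(th)*zs)
for th in(.3,.9,1.57,1.95):
    p=bar(th)+155*zs; b=best(p,-zs,xs); print(th,p.round(1),None if b is None else np.round(b[1],2))
p=bar(.3)+155*zs+90*zs; q,j=best(p,-zs,xs); print(manip.get_obs()["joint_positions"])
manip.set_gripper(45); manip.move_to(p,q)
o=manip.get_obs(); im,d=manip.read_camera("wrist"); np.savez("w1.npz",im=im,d=d,p=o["ee_pos"],r=o["ee_rot"]); cv2.imwrite("pics/w1.png",im[:,:,::-1])
print(o["time_s"],o["ee_pos"])
# wrist cloud of bar
c,f=cal("wrist");T=np.array(c["hand_eye"]);vv,u=np.mgrid[:480,:640]
P=np.stack([(u-c["cx"])/f*d,(vv-c["cy"])/f*d,d],-1)@T[:3,:3].T+T[:3,3]
W=Rot.from_quat(o["ee_rot"]).apply(P.reshape(-1,3))+o["ee_pos"]
L=np.c_[(W-org)@xs,(W-org)@ys,W[:,2]]; b0=bar(.3)
m=(abs(L[:,2]-67)<12)&(abs(L[:,0]-(b0-org)@xs)<20)&(L[:,1]>-125)&(L[:,1]<-65)
print(m.sum(),(b0-org)@xs,np.percentile(L[m],[2,50,98],axis=0).round(1).tolist())
E
```

```text
scene [[40.3, -57.5, 7.0], [56.9, 4.7, 12.2], [87.9, 59.8, 16.6]]
 hinge rod 151 [29.   5.2 39.1]
top [[40.5, -59.4, 6.5], [63.8, -0.6, 12.0], [88.2, 58.0, 17.1]]
 hinge rod 171 [29.1 -0.8 39.3]
0.3 [436.8 210.6 216.6] [ 0.28  0.34 -0.5   0.73  0.   -0.93]
0.9 [464.9 200.2 260.5] [ 0.25  0.32 -0.38  0.87  0.   -0.97]
1.57 [517.3 180.6 280. ] [ 0.19  0.37 -0.24  0.96  0.   -1.03]
1.95 [548.6 169.  273.6] [ 0.16  0.41 -0.18  0.97  0.   -1.06]
[ 1.15167421e+00  2.63483182e-01 -4.88750636e-02  1.25943897e+00
  5.74719351e-05  1.41549853e+00]
2.5917 [436.70916536 210.95142095 306.70227569]
2148 -55.98028402130457 [[-61.5, -121.8, 62.4], [-55.5, -97.6, 67.7], [-49.5, -66.3, 69.9]]
```

View pics/w1.png

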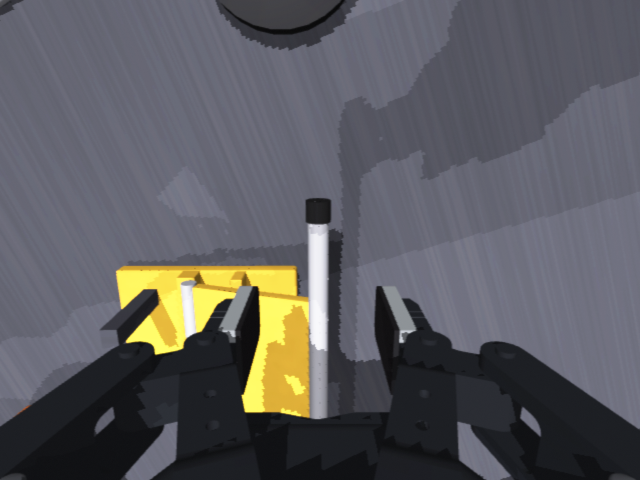

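The wrist view shows the bar (column 318) centred between the pads (240 and 395), with its black end cap at row 210. It is measured to within 1 mm of the model. Next I grip it and follow the arc.

```bash
python3 - <<'E'
from h import *
bar=lambda th,y=-92: hinge+y*ys+90*(-np.cos(th)*xs+np.sin(th)*zs)
t0=.322
def rep(s):
    o=manip.get_obs();print(s,round(o["time_s"],2),o["ee_pos"].round(1),"F",np.round(o["contact_force"],1),"w",round(o["width"],1),"ff",np.round(o["finger_force"],1))
print(manip.move_l(bar(t0)+155*zs,speed=120,f_stop=12)); rep("down")
manip.set_gripper(8); rep("grip")
for th in(.5,.7,.9,1.05):
    manip.move_l(bar(th)+155*zs,speed=60); rep(th)
manip.set_gripper(22); rep("open")
for th in(1.2,1.35,1.5,1.65,1.8,1.92,2.0,2.06):
    # push: pad face leads bar by (22-12)/2
    s=manip.move_l(bar(th)+5*-xs*0+155*zs+(5*xs if th>1.8 else 0),speed=70,f_stop=25); rep((th,s))
    if s: break
im,d=manip.read_camera("wrist");cv2.imwrite("pics/w2.png",im[:,:,::-1])
E
```

```text
False
down 3.52 [437.6 210.6 219. ] F [-0.9 -0.4 -0.2] w 45.0 ff 0.0
grip 3.94 [436.5 210.7 218.6] F [-7.5  6.5  5.1] w 9.8 ff 58.4
0.5 4.36 [442.1 208.6 233.4] F [-11.5   8.8   9.6] w 9.5 ff 59.4
0.7 4.81 [450.8 205.3 248.2] F [-18.1   9.7  15.7] w 10.0 ff 59.6
0.9 5.26 [462.  201.  261.3] F [-29.7  12.5  33.7] w 10.0 ff 60.3
1.05 5.63 [473.  197.  269.4] F [-26.5   9.2  36.8] w 9.7 ff 62.9
open 5.91 [475.5 196.3 268.2] F [-0.5 -0.3 -0.5] w 22.2 ff 0.0
(1.2, False) 6.25 [487.3 191.8 274. ] F [ 0.1 -0.5 -0.1] w 22.0 ff 0.0
(1.35, False) 6.59 [499.1 187.4 277.7] F [-0.7  0.6  0.1] w 22.1 ff 0.0
(1.5, False) 6.93 [511.5 182.8 279.7] F [-0.7  0.9 -0.5] w 21.6 ff 0.0
(1.65, False) 7.28 [524.2 178.  279.6] F [-0.4 -1.3 -0. ] w 21.9 ff 0.0
(1.8, False) 7.62 [536.8 173.3 277.5] F [-0.4  0.2  0.4] w 22.3 ff 0.0
(1.92, False) 7.99 [551.4 167.9 274.4] F [-0.3 -0.5 -0.1] w 21.8 ff 0.0
(2.0, False) 8.24 [553.8 166.8 271. ] F [-27.9  13.9  11.7] w 22.2 ff 15.6
(2.06, False) 8.49 [555.4 166.2 268.6] F [-53.3  25.6  30.8] w 22.2 ff 29.5
```

View pics/w2.png

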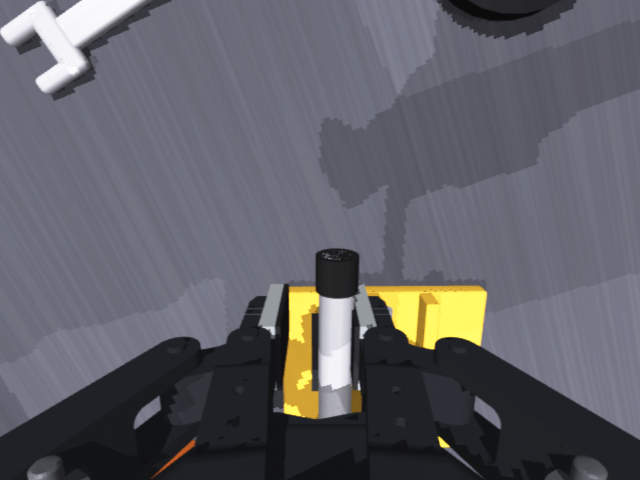

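The wrist view shows the bar (336,330) against the front pad. The force builds up only past 1.92, so it is on its stop. I back off and check the angle with the cameras, then move over the blue plate.

```bash
python3 - <<'E'
from h import *
o=manip.get_obs();p=np.array(o["ee_pos"])
p=p-7*xs; manip.move_l(p,speed=100); manip.set_gripper(40); manip.move_l(p+150*zs,speed=250)
# over blue plate
yr=.097; n=np.array([np.cos(yr),np.sin(yr),0]); pl=np.array([609,-251,182.])
P=pl+(155+110)*zs; q,j=best(P,-zs,n); print(np.round(j,2)); manip.move_to(P,q)
for k in("scene","top"):
    im,d=manip.read_camera(k); np.savez(k+"2.npz",im=im,d=d)
o=manip.get_obs(); im,d=manip.read_camera("wrist"); np.savez("w3.npz",im=im,d=d,p=o["ee_pos"],r=o["ee_rot"]); cv2.imwrite("pics/w3.png",im[:,:,::-1])
print(o["time_s"],o["ee_pos"].round(1))
for k in("scene","top"):
    D=np.load(k+"2.npz");C=cloud(k,D["d"]);H=hsv(D["im"]);h,s,v=H[...,0],H[...,1],H[...,2]
    L=np.stack([(C-org)@xs,(C-org)@ys,C[...,2]],-1);a,b,z=np.moveaxis(L,-1,0)
    m=(h>18)&(h<38)&(s>100)&(abs(b)<70)&(z>50)&(z<112)&(a>0)&(a<100)
    m=cv2.erode(m.astype(np.uint8),np.ones((3,3)))>0
    if m.sum()>15:
        Q=L[m];mm=Q.mean(0);_,sd,V=np.linalg.svd(Q-mm,full_matrices=False);print(k,m.sum(),mm.round(1),V.round(3).tolist())
    m=(s<70)&(v>100)&(abs(b)<125)&(z>105)&(z<140)&(a>20)&(a<110)
    if m.sum()>15: print(" bar",m.sum(),np.percentile(L[m],[2,50,98],axis=0).round(1).tolist())
c,f=cal("wrist");T=np.array(c["hand_eye"]);vv,u=np.mgrid[:480,:640];d=d
P3=np.stack([(u-c["cx"])/f*d,(vv-c["cy"])/f*d,d],-1)@T[:3,:3].T+T[:3,3]
W=(Rot.from_quat(o["ee_rot"]).apply(P3.reshape(-1,3))+o["ee_pos"])
H=hsv(im).reshape(-1,3)
m=(H[:,0]>95)&(H[:,0]<130)&(H[:,1]>90)&(W[:,2]>176)&(W[:,2]<190)&(np.linalg.norm(W[:,:2]-pl[:2],axis=1)<90)
print(m.sum(),np.median(W[m],axis=0).round(1),cv2.minAreaRect(W[m][:,:2].astype(np.float32)))
E
```

```text
[-0.51  0.51  0.45  1.52  0.    0.96]
11.75 [ 609.2 -250.3  446.9]
 bar 361 [[55.5, -106.8, 117.3], [61.9, 8.4, 124.0], [66.4, 107.3, 127.8]]
top 300 [41.5 -4.5 81.8] [[-0.004, 1.0, -0.007], [0.332, 0.008, 0.943], [-0.943, -0.002, 0.332]]
 bar 468 [[55.7, -103.9, 117.8], [61.3, 0.8, 123.6], [66.9, 104.2, 128.4]]
1959 [ 609.4 -254.   181.7] ((609.5464477539062, -257.549560546875), (7.857532024383545, 100.09654998779297), 5.840724945068359)
```

View pics/w3.png

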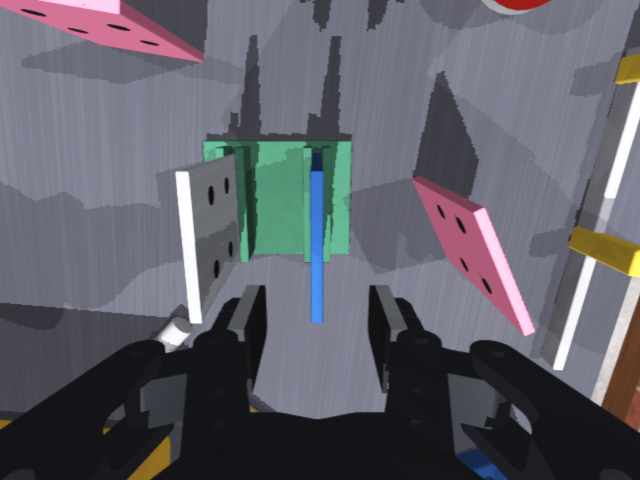

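The wrist view shows the blue plate edge-on (column 317, rows 170–320) between the open pads, with the bare plate clear on the left (column 190). The backrest slope measures 0.339 rad, so it is at its stop. I grasp the plate, lift it and carry it over the stand.

```bash
cat >> h.py <<'E'
a=np.radians(20); up=np.sin(a)*xs+np.cos(a)*zs
TX=12.5
def tcp(dx,dz,dy=0): return org+(TX+dx)*xs+dy*ys+(13+dz)*zs+308*up
def rep(s):
    o=manip.get_obs();print(s,round(o["time_s"],2),o["ee_pos"].round(1),"F",np.round(o["contact_force"],1),"w",round(o["width"],1),"ff",np.round(o["finger_force"],1))
E
python3 - <<'E'
from h import *
yr=.102; n=np.array([np.cos(yr),np.sin(yr),0]); P=np.array([609.4,-256,320.])
o=manip.get_obs(); sg=np.sign(Rot.from_quat(o["ee_rot"]).as_matrix()[:,1]@n)
q=quat(-zs,sg*n).as_quat(); qf=quat(-up,sg*xs).as_quat()
for k,(p,r) in {"gr":(P,q),"lift":(P+150*zs,q),"hov":(tcp(0,160),qf),"fin":(tcp(0,-3),qf),"back":(tcp(0,0)+80*up,qf)}.items():
    j=manip.ik(p,r);print(k,None if j is None else np.round(j,2)); assert j is not None
manip.move_l(P+100*zs,q,speed=100)
print(manip.move_l(P,speed=130,f_stop=12));rep("down")
manip.set_gripper(4);rep("grip")
manip.move_l(P+60*zs,speed=80);rep("l1")
manip.move_l(P+150*zs,speed=150);rep("l2")
manip.move_to(tcp(0,160),qf);rep("hover")
for k in("scene","top"):
    im,d=manip.read_camera(k); np.savez(k+"3.npz",im=im,d=d);
    C=cloud(k,d);H=hsv(im);h,s,v=H[...,0],H[...,1],H[...,2]
    L=np.stack([(C-org)@xs,(C-org)@ys,C[...,2]],-1);A,b,z=np.moveaxis(L,-1,0)
    m=(h>100)&(h<125)&(s>90)&(abs(b)<90)&(z>140)&(z<350)&(A>-50)&(A<150)
    m=cv2.erode(m.astype(np.uint8),np.ones((3,3)))>0
    if m.sum()>15:
        Q=L[m];mm=Q.mean(0);_,sd,V=np.linalg.svd(Q-mm,full_matrices=False);print(k,m.sum(),mm.round(1),V.round(3).tolist());print(np.percentile(Q,[1,99],axis=0).round(1).tolist(), "off normal",((mm-[TX,0,173])@[np.cos(a),0,-np.sin(a)]).round(1))
im=np.hstack([np.load("scene3.npz")["im"][130:430,250:550],np.load("top3.npz")["im"][130:430,90:390]])
cv2.imwrite("pics/hov.png",im[:,:,::-1])
E
```

```text
gr [-0.52  0.53  0.15  1.19  0.    0.95]
lift [-0.52  0.52  0.53  1.59  0.    0.95]
hov [0.21 0.71 0.86 2.01 0.18 2.11]
fin [0.21 0.7  0.38 1.55 0.18 2.11]
back [0.19 0.73 0.67 1.8  0.18 2.09]
False
down 13.14 [ 609.6 -256.1  320.9] F [ 0.5 -0.3  0.2] w 40.1 ff 0.0
grip 13.53 [ 609.5 -256.1  320.8] F [-1.4  0.4  5.6] w 7.4 ff 59.7
l1 14.43 [ 609.3 -256.   379.4] F [-0.1  0.2 -4.6] w 6.8 ff 58.3
l2 15.18 [ 609.5 -256.   469. ] F [ 0.1 -0.2 -5.2] w 7.2 ff 58.4
hover 17.04 [632.1 235.2 462.5] F [ 0.   0.1 -4.5] w 7.0 ff 58.4
scene 82 [ 61.7  32.8 309.9] [[-0.3, 0.529, -0.794], [-0.167, -0.848, -0.502], [0.939, 0.018, -0.343]]
[[33.9, -22.8, 233.3], [72.3, 50.3, 334.0]] off normal -0.6
```

View pics/hov.png

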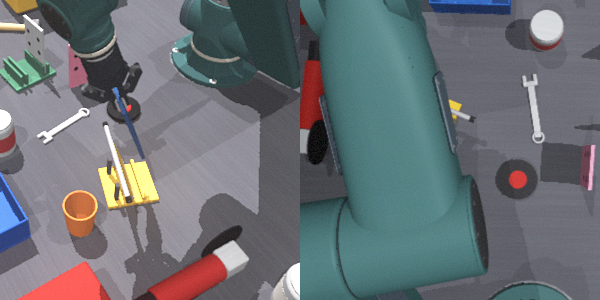

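The plate hangs at the 20° tilt, centred above the stand: its left edge is at +50 mm and the spanner and discs are untouched. Now I lower it into the trough.

```bash
python3 - <<'E'
from h import *
print(manip.move_l(tcp(-2,30),speed=120,f_stop=15));rep("near")
s=manip.move_l(tcp(-2,-8),speed=30,f_stop=8);rep(("floor",s))
o=manip.get_obs();p=np.array(o["ee_pos"]); e=p-tcp(0,0); print("local off x,y,z",(e@xs).round(1),(e@ys).round(1),e[2].round(1))
s=manip.move_l(p+8*xs,speed=15,f_stop=6);rep(("lean",s))
manip.dwell(.2)
for k in("scene","top"):
    im,d=manip.read_camera(k); np.savez(k+"4.npz",im=im,d=d)
    C=cloud(k,d);H=hsv(im);h,s,v=H[...,0],H[...,1],H[...,2]
    L=np.stack([(C-org)@xs,(C-org)@ys,C[...,2]],-1);A,b,z=np.moveaxis(L,-1,0)
    m=(h>100)&(h<125)&(s>90)&(abs(b)<90)&(z>0)&(z<250)&(A>-50)&(A<150)
    if m.sum()>15: print(k,m.sum(),np.percentile(L[m],[1,50,99],axis=0).round(1).tolist())
im=cv2.resize(np.load("scene4.npz")["im"][180:380,280:500],None,fx=2.7,fy=2.7,interpolation=cv2.INTER_CUBIC)
cv2.imwrite("pics/low.png",im[:,:,::-1])
E
```

```text
False
near 18.38 [630.  236.8 333.1] F [ 0.2 -0.6 -4.7] w 7.2 ff 58.4
('floor', True) 19.29 [630.1 236.7 303.2] F [ 2.  -1.1  6.5] w 7.0 ff 60.2
local off x,y,z -1.8 -0.1 0.8
('lean', True) 19.55 [631.  236.4 302.9] F [ 0.7 -0.5  6.7] w 7.3 ff 60.1
scene 144 [[13.5, -20.4, 22.1], [66.1, 31.2, 169.6], [72.9, 51.2, 176.2]]
```

View pics/low.png

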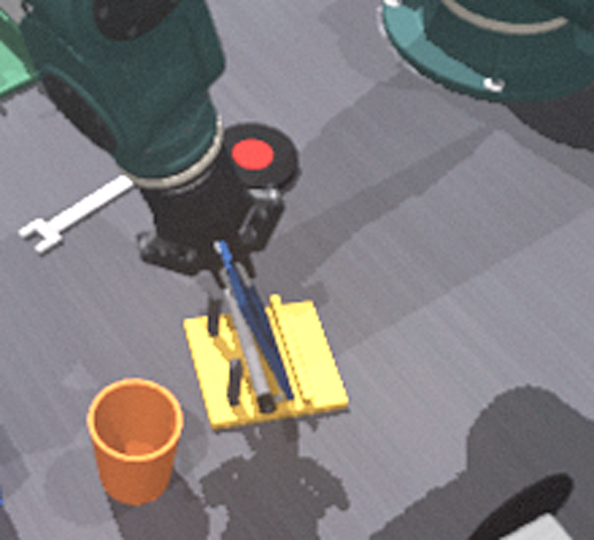

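The plate's foot is in the trough at the expected height (0.8 mm off) and its back is next to the bar. I release it, retreat along the plate and verify.

```bash
python3 - <<'E'
from h import *
manip.set_gripper(30);rep("open")
p=np.array(manip.get_obs()["ee_pos"]); print(manip.move_l(p+100*up,speed=120,f_stop=15)); rep("up")
manip.move_to(np.array([400,-20,480.]),best(np.array([400,-20,480.]),-zs,xs)[0]); rep("away")
for k in("scene","top"):
    im,d=manip.read_camera(k); np.savez(k+"5.npz",im=im,d=d)
    C=cloud(k,d);H=hsv(im);h,s,v=H[...,0],H[...,1],H[...,2]
    L=np.stack([(C-org)@xs,(C-org)@ys,C[...,2]],-1);A,b,z=np.moveaxis(L,-1,0)
    m=(h>100)&(h<125)&(s>90)&(abs(b)<90)&(z>10)&(z<200)&(A>-50)&(A<150)
    m=cv2.erode(m.astype(np.uint8),np.ones((3,3)))>0
    if m.sum()>15:
        Q=L[m];mm=Q.mean(0);_,sd,V=np.linalg.svd(Q-mm,full_matrices=False);print(k,m.sum(),mm.round(1),V[2].round(3),np.percentile(Q,[1,99],axis=0).round(1).tolist())
        nr=V[2]*np.sign(V[2][0]); x0=mm[0]-(nr[2]*(13-mm[2]))/nr[0]; print("face x at z=13:",x0.round(1))
im=np.hstack([np.load("scene5.npz")["im"][130:430,250:550],np.load("top5.npz")["im"][130:430,120:420]])
cv2.imwrite("pics/end.png",im[:,:,::-1])
E
```

```text
open 20.2 [630.8 236.4 302.3] F [-0.2 -0.1 -0.3] w 30.0 ff 0.0
False
up 21.18 [662.8 224.5 395.8] F [-0.2 -0.2  1. ] w 30.1 ff 0.0
away 24.16 [400.1 -20.  480. ] F [0.2 0.4 0.6] w 30.0 ff 0.0
scene 75 [ 63.3  12.1 160.6] [-0.921 -0.007  0.39 ] [[32.0, -36.2, 84.8], [71.0, 46.2, 175.3]]
face x at z=13: 0.7
top 772 [ 43.8  -2.7 112. ] [-0.933  0.001  0.36 ] [[13.8, -47.8, 33.0], [69.8, 42.2, 175.4]]
face x at z=13: 5.6
```

View pics/end.png

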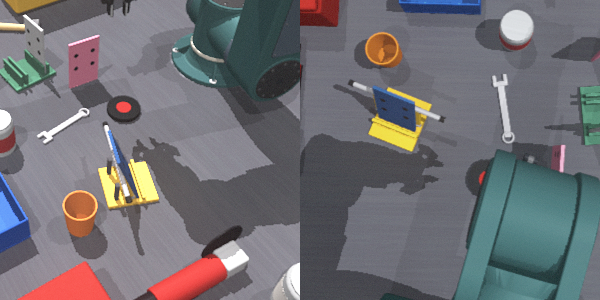

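Front face measured from above: the tilt is 0.37 rad (nominal 0.35), the foot is about 3 mm forward of the trough point, and the sideways offset is about -3 mm. All are within tolerance, the arm is clear and the bystanders I can see in this view have not moved.

```bash
python3 -c "
from rig import manip
print(manip.hand_in())"
```

```text
the job is handed in; nothing more can be done
None
```

The backrest is up against its stop, the blue plate is leaning in the trough by itself within tolerance (about 3 mm forward, 3 mm sideways), and the job was handed in at about 24 s; no verdict was returned.

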